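# Line up specimen pots by size on the loading rail

## Robot

A 6-joint arm with a two-finger parallel gripper is mounted at the origin on the work surface. World frame = base frame: x ahead of the robot, y to its left, z up, the work surface at z = 0. Lengths are in mm, angles in degrees, forces in N, time in s.
With the tool pointing down it reaches from about 350 to 850 mm from the base axis. Payload 8.1 kg.
Tool frame: the origin (TCP) lies midway between the tips of the shut fingers; the grasp point (between the pads) lies 19 mm behind it; z points along the fingers, y is the line along which they close (so a half turn about z gives the same grasp; the last joint's range is limited). The gripper opens to 85 mm and grips with 20 to 120 N. Pads are 22 mm wide; open, the fingers measure 114 mm over their backs; the gripper's body (76 mm by 85 mm) begins 54 mm behind the grasp point. The pads swing forward as they close: fully open they stand 13 mm farther back than shut.
Start: joints at [64.549, 7.471, 85.268, -0, 87.261, -4.893], TCP at [210.669, 561.804, 231.292] pointing down, gripper open.
Joint ranges: [-169.43, 169.43], [-51.17, 129.36], [1.28, 143.12], [-76.62, 256.62], [0, 156.53], [-152.29, 152.29]. Speed limits (degrees/s): [136.94, 136.94, 159.86, 180, 180, 180].

## Interface

Orientations are given as [roll, pitch, yaw] about the fixed x, y, z axes, in that order (R = Rz(yaw) Ry(pitch) Rx(roll)).
In Python, from bench import sense, snapshot, order, finder gives the robot as it stands.
- The arm moves only by the tool send_rows, never from a script. Its argument "steps" is a list of rows, each a list of 2 entries, a list of its own where there are three numbers: the shift along the world's x, y, z in units of 30 mm (1.0 is 30 mm), then the turn, a rotation vector about the world's x, y, z in rad. In form: [[[dx, dy, dz], [wx, wy, wz]], ...]. A call has 1 to 10 rows; each row is the pose to reach, as a shift and turn from the pose commanded when the call began; what a row does not reach only later rows make up. A row lasts 1/8 s, in which the tool goes at most 62.5 mm and 10.7 degrees, less where a joint would pass 70% of its speed; a pose out of reach is approached as far as the arm can. A call with a gripper value outside its range is refused whole. "fingers" is the closure, from 0 (fully open) to 1 (shut), set as the call begins (left out, the last holds). The fingers move at their own pace and stop on an object; "squeeze" is the grip in N (left out, the last holds). Time passes only in rows, so rows that repeat a pose let the fingers close. It gives the time, the measured TCP pose, the force, the opening and the grip force at its end, in the units of the state.
- sense(): the state, without advancing time (a new reading comes with each control period).
- snapshot(name): name is "side" or "top"; returns a dict with "img" (420x560x3 uint8, red, green, blue), "K" (3x3 intrinsics, pixels), "k1" (the pictures are not rectified: a ray, as slopes to the right and down, at radius r is drawn at 1 + k1 r^2 times it, then the intrinsics apply), "pose" (4x4, takes a point from camera to world coordinates). Camera axes: x right, y up, looking along -z (the intrinsics and any distortion apply to the point x, -y, -z); pixel columns grow to the right and rows downward; lengths in mm; the calibration is good to about 2 mm. A picture is of the moment at which its call begins. There is no depth.
- order.hand_in(): hands the job in; it is judged then, once.
Trained networks look in the newest picture that a camera, given by its name, has taken for a name from the list of things; names that differ only in an ending like _2 or _b are one class to them, and where a whole thing is asked for, a point or a joint stands for the part that bears it (a point fixed in the world has none). Each returns a list of dicts, best first, with "confidence" (0 to 1); they miss things now and then, are a little off and sometimes report something else, mostly with a low value. They report only what shows in the picture. A call takes as long as a camera call. They do not tell look-alikes from the thing itself.
- finder.find_in(label, camera): "box" ([left, top, width, height] as shares, 0 to 1, of the picture: columns of its width, rows of its height, round what is visible of it).
- finder.trace(label, camera): "mask" (420x560 bool, what is visible of it) and "box" ([left, top, width, height] as shares, 0 to 1, of the picture: columns of its width, rows of its height, round what is visible of it).
- finder.pinpoint(label, camera): "at" ([column, row] as shares, 0 to 1, of the picture: columns of its width, rows of its height: a listed point, or the origin of a listed thing).
The state is a dict: "time": time; "joint_pos": joint angles; "qd": joint speeds; "joint_efforts": joint torques, N m; "tool_pos": TCP position; "tcp_rot": TCP orientation; "ft_force": force on the tool from outside, world axes, zero at the start; "wrist_torque": the same for the moment, N m; "finger_gap": finger opening in mm; "grip_force": force on a finger pad.
Only numpy, scipy, OpenCV 4.12 (cv2) and the standard library are available. Lean on these libraries where they do the work, as an engineer would, in place of code of your own. Each camera call takes 0.05 s, during which the arm holds its last target. There are 200 camera calls.

## Task

Line the four specimen pots up by size on the loading rail, one standing on the centre of each round pad: the largest on the pad next to the reader column, then ever smaller to the smallest at the other end. Keep every pot upright all the way, leave the red tube rack where it is, and let go of everything at the end.

Things in the scene. Friction and masses are not known exactly. Their poses are not given: they have to be found in the camera images.
- pot_xl_center (a point): The largest of four closed specimen pots: an upright plain cylinder, white with a blank paper band and a ribbed orange screw cap of the same diameter, 54 mm in diameter and 89 mm high over the cap, rigid, under 0.2 kg. The point is on its axis, half-way up (44.5 mm above its underside); z points up through the cap. It starts standing on the bench nearer the robot than the rail, the pots in any order.
- pot_l_center (a point): The second largest of four closed specimen pots: an upright plain cylinder, white with a blank paper band and a ribbed orange screw cap of the same diameter, 46 mm in diameter and 76 mm high over the cap, rigid, under 0.2 kg. The point is on its axis, half-way up (38 mm above its underside); z points up through the cap. It starts standing on the bench nearer the robot than the rail, the pots in any order.
- pot_m_center (a point): The third largest of four closed specimen pots: an upright plain cylinder, white with a blank paper band and a ribbed orange screw cap of the same diameter, 38 mm in diameter and 63 mm high over the cap, rigid, under 0.2 kg. The point is on its axis, half-way up (31.5 mm above its underside); z points up through the cap. It starts standing on the bench nearer the robot than the rail, the pots in any order.
- pot_s_center (a point): The smallest of four closed specimen pots: an upright plain cylinder, white with a blank paper band and a ribbed orange screw cap of the same diameter, 30 mm in diameter and 50 mm high over the cap, rigid, under 0.2 kg. The point is on its axis, half-way up (25 mm above its underside); z points up through the cap. It starts standing on the bench nearer the robot than the rail, the pots in any order.
- pad_a: Round black rubber pad, 62 mm in diameter and 2 mm thick, with a white dot at its centre, fixed on the low aluminium loading rail (6 mm high, 76 mm wide, 460 mm long): the pad at the rail's left end seen from the robot (most +y). The four pads lie in a straight line 85 mm apart. The origin is the centre of the pad's underside, 6 mm above the bench; pots stand on its top, 8 mm above the bench. The y axis runs along the rail, towards pad_a.
- pad_b: Round black rubber pad, 62 mm in diameter and 2 mm thick, with a white dot at its centre, fixed on the low aluminium loading rail (6 mm high, 76 mm wide, 460 mm long): the pad second from the left. The four pads lie in a straight line 85 mm apart. The origin is the centre of the pad's underside, 6 mm above the bench; pots stand on its top, 8 mm above the bench. The y axis runs along the rail, towards pad_a.
- pad_c: Round black rubber pad, 62 mm in diameter and 2 mm thick, with a white dot at its centre, fixed on the low aluminium loading rail (6 mm high, 76 mm wide, 460 mm long): the pad third from the left. The four pads lie in a straight line 85 mm apart. The origin is the centre of the pad's underside, 6 mm above the bench; pots stand on its top, 8 mm above the bench. The y axis runs along the rail, towards pad_a.
- pad_d: Round black rubber pad, 62 mm in diameter and 2 mm thick, with a white dot at its centre, fixed on the low aluminium loading rail (6 mm high, 76 mm wide, 460 mm long): the pad at the rail's right end (most -y). The four pads lie in a straight line 85 mm apart. The origin is the centre of the pad's underside, 6 mm above the bench; pots stand on its top, 8 mm above the bench. The y axis runs along the rail, towards pad_a.
- reader: Round grey reader column with a black band, 40 mm in diameter and 72 mm high, fixed on the rail 79.5 mm beyond the centre of one of the two end pads (pad_a or pad_d; it changes from start to start). The other end of the rail has only a low grey bar 12 mm high. The origin is the centre of its underside, on the rail's top 6 mm above the bench.
- red_rack: Bystander: red rack 210 x 82 mm full of red-capped tubes, 121 mm high in all, loose on the bench to the left of the work. The origin is the centre of its underside, x along its length.
Things that resemble listed ones, but are neither listed nor needed, are in the scene too. Leave any pink look-alike of the part that bears pot_xl_center alone.

How it is judged:
By the outcome, as a careful person would: the job done as asked, in the order asked, and still so for the second after the job is handed in, with the robot touching nothing.
It also fails if it takes over 96 s, if anything falls off the work surface, if the arm or the gripper's body presses on something with over 40 N, if the wrist force passes 120 N, or if a joint passes its speed limit or range.

## Working session

There is one attempt and no reset: what is moved stays moved. The work goes in short steps, Python scripts to look and compute and a tool call to move; the robot and the scene stay as the last step left them, time stands still between calls to the robot, and variables do not carry over. Pictures are saved under pics/ and viewed, at most 14 in all, crops included, and the job is handed in when it is done.

Besides the shell and the picture viewer there is one more tool, called after ">>>" by a JSON object that holds its "api" and its "payload". send_rows: Moves the arm, as the interface text tells. Its arguments: {"type":"object","properties":{"steps":{"type":"array"},"fingers":{"type":"number"},"squeeze":{"type":"number"}},"required":["steps"]}

```bash
mkdir -p pics; ls; cat > h.py <<'E'
import numpy as np, cv2
from bench import sense, snapshot, order, finder
def proj(s,P):
    T=np.linalg.inv(s["pose"]); p=T[:3,:3]@np.asarray(P,float)+T[:3,3]
    x,y=p[0]/-p[2],-p[1]/-p[2]; f=1+s["k1"]*(x*x+y*y); K=s["K"]
    return np.array([K[0,0]*x*f+K[0,2],K[1,1]*y*f+K[1,2]])
def unproj(s,uv,z):
    K=s["K"]; d=np.array([(uv[0]-K[0,2])/K[0,0],(uv[1]-K[1,2])/K[1,1]]); r=d.copy()
    for _ in range(30): r=d/(1+s["k1"]*(r@r))
    v=s["pose"][:3,:3]@np.array([r[0],-r[1],-1]); c=s["pose"][:3,3]
    return c+v*(z-c[2])/v[2]
E
python3 - <<'E'
from h import *
for n in("top","side"):
    s=snapshot(n); cv2.imwrite(f"pics/{n}0.png",s["img"][:,:,::-1]); print(n,s["pose"].round(2).tolist(),s["K"].tolist(),s["k1"])
    for l,z in(("pot_xl_center",44.5),("pot_l_center",38),("pot_m_center",31.5),("pot_s_center",25),("pad_a",6),("reader",6),("red_rack",0)):
        for d in finder.pinpoint(l,n):
            uv=np.array(d["at"])*[560,420]; print(l,round(d["confidence"],2),uv.round(1),unproj(s,uv,z).round(1))
print(sense())
E
```

```text
pics
top [[0.01, 0.99, -0.16, 348.37], [-1.0, 0.01, 0.01, 73.21], [0.01, 0.16, 0.99, 1270.54], [0.0, 0.0, 0.0, 1.0]] [[516.3266854744735, 0.0, 281.6551639365631], [0.0, 516.3266854744735, 210.328351939252], [0.0, 0.0, 1.0]] -0.12907433728867007
pot_xl_center 0.85 [416.7 237.5] [ 487.9 -266.1   44.5]
pot_xl_center 0.68 [441.  188.6] [ 609.3 -331.7   44.5]
pot_l_center 0.87 [283.  250.2] [456.   56.6  38. ]
pot_m_center 0.63 [212.8 251.9] [450.9 225.4  31.5]
pot_s_center 0.51 [349.1 253.5] [ 450.2 -103.7   25. ]
pad_a 0.75 [305.2 184.7] [623.5   1.7   6. ]
pad_a 0.74 [336.2 175.8] [647.2 -76.6   6. ]
pad_a 0.65 [372.4 172.8] [ 656.2 -168.7    6. ]
pad_a 0.57 [269.1 191.1] [606.3  92.    6. ]
pad_a 0.37 [282.4 252.9] [452.2  57.7   6. ]
reader 0.86 [238.9 192.2] [602.9 167.4   6. ]
red_rack 0.71 [128.6 180.1] [633.3 449.7   0. ]
side [[1.0, 0.01, -0.02, 526.41], [-0.02, 0.72, -0.7, -782.02], [0.01, 0.7, 0.72, 950.37], [0.0, 0.0, 0.0, 1.0]] [[527.7044222951032, 0.0, 276.95879791707506], [0.0, 527.7044222951032, 207.77917754551748], [0.0, 0.0, 1.0]] 0.03007294044623363
pot_xl_center 0.9 [
[... 459 characters left out ...]
 455.   -0. ]
{'time': 0.8, 'joint_pos': array([ 6.45495924e+01,  7.46864004e+00,  8.52654706e+01, -2.52244254e-04,
        8.72615074e+01, -4.89236734e+00]), 'qd': array([-0.03447656, -0.0186122 , -0.03531471, -0.00552087,  0.1149191 ,
       -0.14893288]), 'joint_efforts': array([ 1.04383507e-03, -5.69266820e+01, -5.00828004e+01, -7.11769826e-05,
        1.08840715e-03,  4.53469318e-05]), 'tool_pos': array([210.67810753, 561.82243773, 231.34093306]), 'tcp_rot': array([1.79995656e+02, 6.24746418e-04, 1.59441972e+02]), 'ft_force': array([-0.07964125, -0.09649067,  0.22244378]), 'wrist_torque': array([ 0.01616499, -0.00222321, -0.04771521]), 'grip_force': 0.0, 'finger_gap': 85.47261739187206}
```

View pics/top0.png

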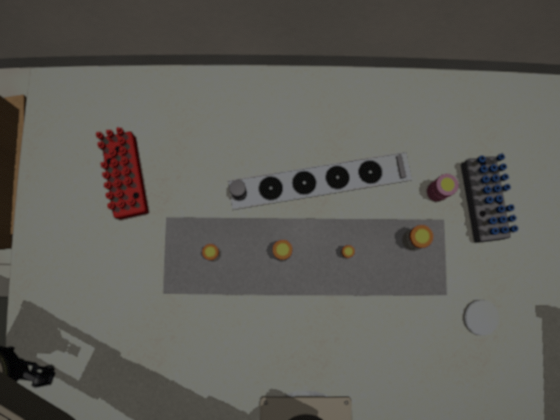

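View pics/side0.png

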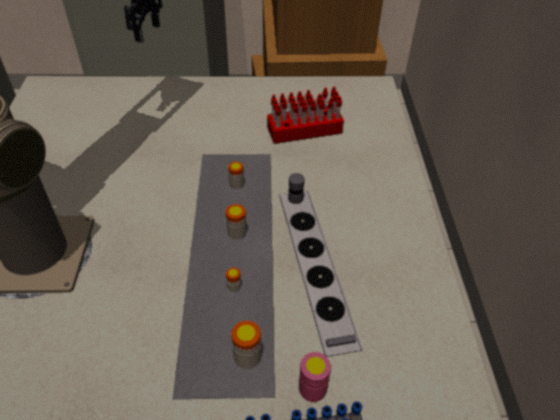

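The reader is at the +y end, next to pad_a (top image, 238,189). The XL class has two candidates: one with an orange cap and white body (top 420,237; side 246,345), and a pink look-alike (top 443,186; side 315,377). The white and orange one at (420,237) fits the description. From left to right, the pots are M (210,252), L (282,250), S (347,252) and XL (420,237). Next I'll measure precisely and confirm in a crop.

```bash
cat > m.py <<'E'
from h import *
from scipy.optimize import least_squares
H=dict(xl=89,l=76,m=63,s=50)
G=dict(xl=(488,-266),l=(456,58),m=(449,223),s=(450,-104))
def blob(mask,uv,r):
    m=np.zeros_like(mask,np.uint8); cv2.circle(m,tuple(int(round(v)) for v in uv),r,1,-1)
    n,lab,st,c=cv2.connectedComponentsWithStats((mask&(m>0)).astype(np.uint8))
    if n<2: return None,0
    i=1+np.argmax(st[1:,4]); return c[i],st[i,4]
def yellow(s):
    h=cv2.cvtColor(s["img"],cv2.COLOR_RGB2HSV); return (h[...,0]>=20)&(h[...,0]<=34)&(h[...,1]>150)&(h[...,2]>80)
def pads(s):
    g=cv2.cvtColor(s["img"],cv2.COLOR_RGB2GRAY).astype(float); out=[]
    pred=lambda p:[proj(s,[p[0]-np.sin(p[2])*k*85,p[1]+np.cos(p[2])*k*85,8]) for k in(1.5,.5,-.5,-1.5)]
    p=np.array([633,-37,.2])
    for it in range(3):
        uv=[]
        for q in pred(p):
            u,v=q.round().astype(int); w=g[v-4:v+5,u-4:u+5]; w=np.clip(w-np.median(w)-15,0,None)
            yy,xx=np.mgrid[v-4:v+5,u-4:u+5]; uv.append([(w*xx).sum()/w.sum(),(w*yy).sum()/w.sum()])
        r=least_squares(lambda p:(np.array(pred(p))-uv).ravel(),p,x_scale=[1,1,.01]); p=r.x
    return p,np.abs(r.fun).max()
E
python3 - <<'E'
from m import *
for n in("top","side"):
    s=snapshot(n); Y=yellow(s)
    p,e=pads(s); print(n,"rail",p.round(3),np.degrees(p[2]).round(2),"err",e.round(2))
    for k in H:
        q=proj(s,[*G[k],H[k]]); c,a=blob(Y,q,16)
        print(k,q.round(1),c,a,a and unproj(s,c,H[k]).round(1))
    r=s["img"][210:290,190:470] if n=="top" else s["img"][150:410,190:370]
    if n=="top": cv2.imwrite("pics/c1.png",cv2.resize(s["img"][160:275,190:470][:,:,::-1],None,fx=2.85,fy=2.85,interpolation=2))
    T=s["img"][150:410,190:370]
cv2.imwrite("pics/c2.png",cv2.resize(T[:,:,::-1],None,fx=2.3,fy=2.3,interpolation=2))
E
```

```text
top rail [ 6.36853e+02 -3.66930e+01  1.74000e-01] 9.98 err 0.08
xl [421.8 235.3] [416.625 231.125] 8 [ 497.8 -254.1   89. ]
l [282.7 248.8] [285.375 244.25 ] 8 [466.6  51.8  76. ]
m [212.2 251.6] [210.39130435 250.13043478] 23 [452.4 227.3  63. ]
s [350.7 252.7] [350.54545455 249.54545455] 11 [ 457.6 -103.7   50. ]
side rail [ 6.36808e+02 -3.50610e+01  1.76000e-01] 10.1 err 0.16
xl [246.1 332.9] [245.61637931 332.48706897] 232 [ 487.1 -265.2   89. ]
l [235.4 211.3] [235.125      210.34090909] 88 [455.2  61.   76. ]
m [235.2 167.8] [235.30434783 165.5       ] 46 [448.9 231.7  63. ]
s [230.4 275.1] [232.66 272.16] 50 [454.5 -96.3  50. ]
```

View pics/c1.png

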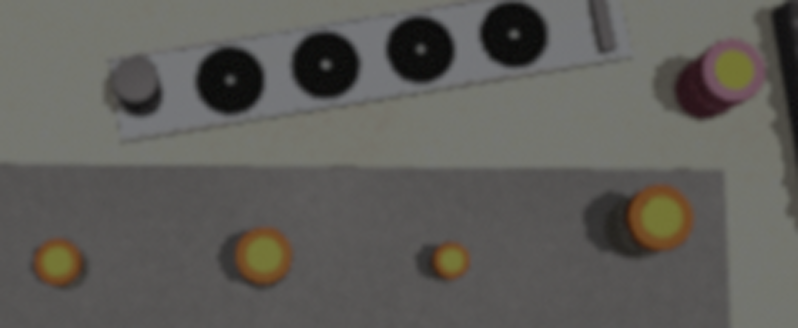

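View pics/c2.png

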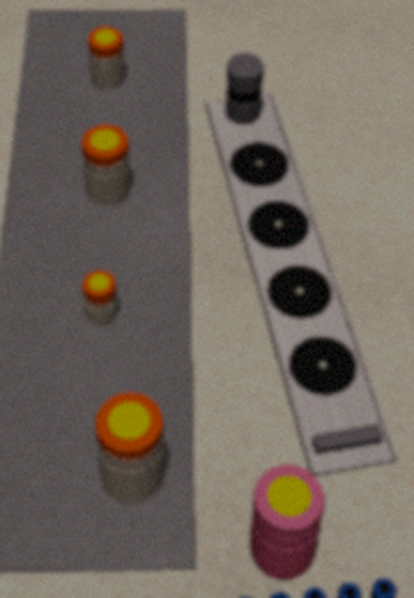

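The crops confirm it: the pink object at crop (730,70) is the look-alike, and the white/orange pot at (660,217) is XL. I'll refine the pot centres with a better yellow threshold.

```bash
cat >> m.py <<'E'
def yellow(s):
    i=cv2.GaussianBlur(s["img"],(3,3),0).astype(float); R,Gr,B=i[...,0],i[...,1],i[...,2]
    return (R-B>50)&(Gr>0.76*R)
E
python3 - <<'E'
from m import *
for n in("top","side"):
    s=snapshot(n); Y=yellow(s)
    for k in H:
        q=proj(s,[*G[k],H[k]]); c,a=blob(Y,q,18); i=s["img"]
        if c is None: print(k,i[int(q[1]),int(q[0])]);continue
        print(n,k,q.round(1),c.round(1),a,i[int(c[1]),int(c[0])],unproj(s,c,H[k]).round(1))
E
```

```text
top xl [421.8 235.3] [421.7 235.7] 191 [115 117  53] [ 487.2 -265.9   89. ]
top l [282.7 248.8] [282.2 249.2] 150 [116 117  55] [455.1  59.1  76. ]
top m [212.2 251.6] [209.8 251.2] 99 [115 117  53] [449.8 228.5  63. ]
top s [350.7 252.7] [348.5 250.8] 76 [117 118  57] [454.6 -98.9  50. ]
side xl [246.1 332.9] [245.6 332.5] 192 [146 134   0] [ 487.  -265.3   89. ]
side l [235.4 211.3] [235.1 210.3] 64 [153 138   0] [455.2  61.   76. ]
side m [235.2 167.8] [235.2 165.6] 27 [150 132   0] [448.7 231.4  63. ]
side s [230.4 275.1] [232.7 272.4] 33 [153 139   0] [454.5 -97.   50. ]
```

>>> {"api": "send_rows", "payload": {"steps": [[[2,-2.8,-0.7],[0,0,-0.18]],[[4,-5.6,-1.4],[0,0,-0.36]],[[5.5,-7.8,-2],[0,0,-0.54]],[[7,-9.8,-2.5],[0,0,-0.72]],[[7.95,-11.06,-2.71],[0,0,-0.9]],[[7.95,-11.06,-2.71],[0,0,-1.037]],[[7.95,-11.06,-2.71],[0,0,-1.037]],[[7.95,-11.06,-2.71],[0,0,-1.037]],[[7.95,-11.06,-2.71],[0,0,-1.037]]], "fingers": 0, "squeeze": 30}}

```text
time: 2.12
tool_pos: [449.0, 230.3, 150.1]
tcp_rot: [-180.0, -0.0, 100.0]
ft_force: [-0.2, -0.6, -0.4]
finger_gap: 85.5
grip_force: 0.0
```

>>> {"api": "send_rows", "payload": {"steps": [[[0,0,-1],[0,0,0]],[[0,0,-2],[0,0,0]],[[0,0,-3],[0,0,0]],[[0,0,-3.7],[0,0,0]],[[0,0,-4.2],[0,0,0]],[[0,0,-4.47],[0,0,0]],[[0,0,-4.47],[0,0,0]]]}}

```text
time: 3.0
tool_pos: [448.9, 230.3, 15.8]
tcp_rot: [-180.0, -0.0, 100.1]
ft_force: [-0.1, -1.5, 0.7]
finger_gap: 85.4
grip_force: 0.0
```

>>> {"api": "send_rows", "payload": {"steps": [[[0,0,0],[0,0,0]],[[0,0,0],[0,0,0]],[[0,0,0],[0,0,0]],[[0,0,0],[0,0,0]],[[0,0,0],[0,0,0]],[[0,0,0],[0,0,0]],[[0,0,0],[0,0,0]],[[0,0,0],[0,0,0]]], "fingers": 1, "squeeze": 30}}

```text
time: 4.0
tool_pos: [449.8, 230.2, 16.6]
tcp_rot: [179.9, -0.0, 100.0]
ft_force: [-0.4, -1.2, 5.6]
finger_gap: 37.6
grip_force: 30.2
```

>>> {"api": "send_rows", "payload": {"steps": [[[0,0,0.3],[0,0,0]],[[0,0,0.9],[0,0,0]],[[0,0,1.6],[0,0,0]],[[0.2,-0.3,2.3],[0,0,0]],[[0.6,-0.9,3],[0,0,0]],[[1.2,-1.9,3.3],[0,0,0]],[[1.9,-3,3.3],[0,0,0]],[[2.6,-4.1,3.3],[0,0,0]],[[3.3,-5.2,3.3],[0,0,0]],[[4,-6.3,3.3],[0,0,0]]]}}

```text
time: 5.25
tool_pos: [570.1, 39.8, 116.3]
tcp_rot: [179.9, 0.0, 100.0]
ft_force: [-0.2, 0.0, -0.4]
finger_gap: 37.4
grip_force: 30.2
```

>>> {"api": "send_rows", "payload": {"steps": [[[0.7,-1.1,0],[0,0,0]],[[1.3,-2.1,0],[0,0,0]],[[1.8,-2.9,0],[0,0,0]],[[2.2,-3.5,0],[0,0,0]],[[2.4,-3.8,0],[0,0,0]],[[2.5,-3.96,0],[0,0,0]],[[2.5,-3.96,0],[0,0,0]],[[2.5,-3.96,0],[0,0,0]]]}}

```text
time: 6.25
tool_pos: [643.9, -77.1, 114.9]
tcp_rot: [-180.0, -0.0, 100.1]
ft_force: [0.3, 0.5, -0.3]
finger_gap: 37.4
grip_force: 30.2
```

```bash
python3 - <<'E'
from m import *
print(sense()["tool_pos"],sense()["grip_force"])
for n in("top","side"):
    s=snapshot(n);cv2.imwrite(f"pics/{n}1.png",s["img"][:,:,::-1])
E
```

```text
[643.89015706 -77.06216175 114.92993491] 30.19810974597931
```

View pics/side1.png

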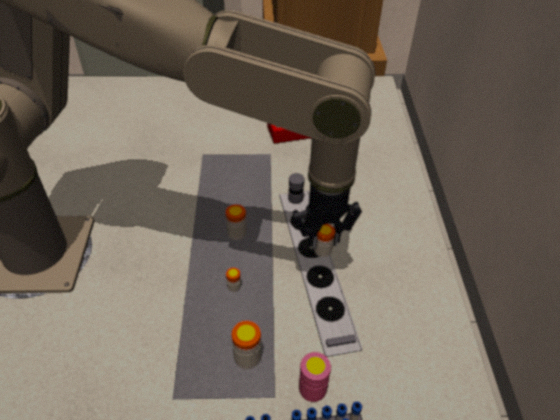

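The side view shows M held upright at (326,238), above the pads. I'll check where its axis sits before lowering it.

```bash
cat >> m.py <<'E'
def check(k,xy,dz,cams=("side","top"),r=18):
    for n in cams:
        s=snapshot(n); Y=yellow(s); z=H[k]+dz; q=proj(s,[*xy,z]); c,a=blob(Y,q,r)
        P=None if c is None else unproj(s,c,z).round(1)
        print(n,k,q.round(1),c,a,P)
E
python3 -c "
from m import *
check('m',(644,-77.5),99)"
```

```text
side m [324.9 229.7] None 0 None
top m [344.7 161.2] None 0 None
```

>>> {"api": "send_rows", "payload": {"steps": [[[0,0,-0.5],[0,0,0]],[[0,0,-1.2],[0,0,0]],[[0,0,-1.9],[0,0,0]],[[0,0,-2.4],[0,0,0]],[[0,0,-2.7],[0,0,0]],[[0,0,-2.85],[0,0,0]],[[0,0,-2.95],[0,0,0]],[[0,0,-3.0],[0,0,0]],[[0,0,-3.02],[0,0,0]],[[0,0,-3.02],[0,0,0]]]}}

```text
time: 7.7
tool_pos: [644.4, -77.8, 24.7]
tcp_rot: [180.0, 0.0, 100.0]
ft_force: [-0.1, -0.4, -0.6]
finger_gap: 37.2
grip_force: 30.2
```

>>> {"api": "send_rows", "payload": {"steps": [[[0,0,0],[0,0,0]],[[0,0,0],[0,0,0]],[[0,0,0],[0,0,0]],[[0,0,0],[0,0,0]],[[0,0,0],[0,0,0]],[[0,0,0],[0,0,0]],[[0,0,0],[0,0,0]]], "fingers": 0}}

```text
time: 8.57
tool_pos: [644.1, -77.8, 24.3]
tcp_rot: [-180.0, 0.0, 100.0]
ft_force: [-0.8, -0.6, 0.6]
finger_gap: 85.5
grip_force: 0.0
```

>>> {"api": "send_rows", "payload": {"steps": [[[0,0,1],[0,0,0]],[[0,0,2.2],[0,0,0]],[[0,0,3.4],[0,0,0]],[[-0.8,0.6,4.2],[0,0,0]],[[-2.2,1.6,4.2],[0,0,0]],[[-3.6,2.6,4.2],[0,0,0]],[[-5,3.65,4.2],[0,0,0]],[[-6,4.4,4.2],[0,0,0]],[[-6.3,4.6,4.2],[0,0,0]],[[-6.3,4.6,4.2],[0,0,0]]]}}

```text
time: 9.82
tool_pos: [455.4, 60.3, 150.7]
tcp_rot: [179.9, 0.0, 100.1]
ft_force: [0.6, 0.3, 0.1]
finger_gap: 85.2
grip_force: 0.0
```

```bash
python3 -c "
from m import *
check('m',(644.2,-77.8),8)
check('s',(454.6,-98),0)
for n in ('top','side'): print(pads(snapshot(n)) if 0 else '')
print(sense()['tool_pos'])"
```

```text
side m [321.8 258.3] [322.05555556 258.05555556] 54 [644.8 -77.1  71. ]
top m [339.9 170.8] [340.38043478 170.61956522] 92 [644.8 -79.   71. ]
side s [232.7 272.8] [232.61290323 272.32258065] 31 [454.4 -96.8  50. ]
top s [348.2 250.8] [348.65   250.6375] 80 [454.9 -99.2  50. ]


[455.96980221  59.54195469 150.3947969 ]
```

>>> {"api": "send_rows", "payload": {"steps": [[[0,0,-1],[0,0,0]],[[0,0,-2],[0,0,0]],[[0,0,-3],[0,0,0]],[[0,0,-3.7],[0,0,0]],[[0,0,-4.2],[0,0,0]],[[0,0,-4.35],[0,0,0]],[[0,0,-4.35],[0,0,0]]]}}

```text
time: 10.9
tool_pos: [455.5, 60.1, 20.0]
tcp_rot: [180.0, 0.0, 100.0]
ft_force: [-0.7, -0.1, 0.5]
finger_gap: 85.6
grip_force: 0.0
```

>>> {"api": "send_rows", "payload": {"steps": [[[0,0,0],[0,0,0]],[[0,0,0],[0,0,0]],[[0,0,0],[0,0,0]],[[0,0,0],[0,0,0]],[[0,0,0],[0,0,0]],[[0,0,0],[0,0,0]],[[0,0,0],[0,0,0]],[[0,0,0],[0,0,0]]], "fingers": 1, "squeeze": 30}}

```text
time: 11.9
tool_pos: [455.8, 60.2, 20.6]
tcp_rot: [179.9, 0.0, 100.0]
ft_force: [-2.0, -0.0, 5.4]
finger_gap: 45.2
grip_force: 29.9
```

>>> {"api": "send_rows", "payload": {"steps": [[[0,0,0.3],[0,0,0]],[[0,0,0.9],[0,0,0]],[[0,0,1.6],[0,0,0]],[[0.3,-0.1,2.3],[0,0,0]],[[0.9,-0.3,3],[0,0,0]],[[1.9,-0.6,3.3],[0,0,0]],[[3,-0.9,3.3],[0,0,0]],[[4.1,-1.3,3.3],[0,0,0]],[[5,-1.6,3.3],[0,0,0]],[[5.6,-1.75,3.3],[0,0,0]]]}}

```text
time: 13.15
tool_pos: [624.2, 7.1, 119.0]
tcp_rot: [180.0, 0.0, 100.0]
ft_force: [0.7, -0.1, -0.3]
finger_gap: 45.3
grip_force: 30.3
```

>>> {"api": "send_rows", "payload": {"steps": [[[0.21,-0.06,0],[0,0,0]],[[0.21,-0.06,0],[0,0,0]],[[0.21,-0.06,-0.6],[0,0,0]],[[0.21,-0.06,-1.4],[0,0,0]],[[0.21,-0.06,-2.1],[0,0,0]],[[0.21,-0.06,-2.6],[0,0,0]],[[0.21,-0.06,-2.85],[0,0,0]],[[0.21,-0.06,-2.98],[0,0,0]],[[0.21,-0.06,-3.02],[0,0,0]],[[0.21,-0.06,-3.02],[0,0,0]]]}}

```text
time: 14.4
tool_pos: [630.1, 5.9, 28.9]
tcp_rot: [179.9, 0.0, 100.0]
ft_force: [0.5, 0.6, -1.2]
finger_gap: 45.4
grip_force: 30.4
```

>>> {"api": "send_rows", "payload": {"steps": [[[0,0,0],[0,0,0]],[[0,0,0],[0,0,0]],[[0,0,0],[0,0,0]],[[0,0,0],[0,0,0]],[[0,0,0],[0,0,0]],[[0,0,0],[0,0,0]],[[0,0,0],[0,0,0]]], "fingers": 0}}

```text
time: 15.28
tool_pos: [629.5, 5.9, 28.1]
tcp_rot: [-180.0, 0.0, 100.0]
ft_force: [0.1, 0.8, -0.4]
finger_gap: 85.2
grip_force: 0.0
```

>>> {"api": "send_rows", "payload": {"steps": [[[0,0,1],[0,0,0]],[[0,0,2.2],[0,0,0]],[[0,0,3.4],[0,0,0]],[[-0.8,-0.5,4.05],[0,0,0]],[[-2.2,-1.3,4.05],[0,0,0]],[[-3.6,-2.15,4.05],[0,0,0]],[[-5,-3,4.05],[0,0,0]],[[-5.6,-3.35,4.05],[0,0,0]],[[-5.83,-3.46,4.05],[0,0,0]],[[-5.83,-3.46,4.05],[0,0,0]]]}}

```text
time: 16.52
tool_pos: [454.9, -97.9, 149.9]
tcp_rot: [180.0, 0.0, 100.0]
ft_force: [0.3, 0.2, 0.1]
finger_gap: 85.4
grip_force: 0.0
```

>>> {"api": "send_rows", "payload": {"steps": [[[0,0,-1],[0,0,0]],[[0,0,-2],[0,0,0]],[[0,0,-3],[0,0,0]],[[0,0,-3.8],[0,0,0]],[[0,0,-4.3],[0,0,0]],[[0,0,-4.5],[0,0,0]],[[0,0,-4.59],[0,0,0]],[[0,0,-4.59],[0,0,0]]]}}

```text
time: 17.52
tool_pos: [455.2, -98.0, 12.6]
tcp_rot: [179.9, 0.0, 100.0]
ft_force: [0.3, 0.2, 0.3]
finger_gap: 85.3
grip_force: 0.0
```

>>> {"api": "send_rows", "payload": {"steps": [[[0,0,0],[0,0,0]],[[0,0,0],[0,0,0]],[[0,0,0],[0,0,0]],[[0,0,0],[0,0,0]],[[0,0,0],[0,0,0]],[[0,0,0],[0,0,0]],[[0,0,0],[0,0,0]],[[0,0,0],[0,0,0]]], "fingers": 1, "squeeze": 30}}

```text
time: 18.52
tool_pos: [454.8, -98.0, 12.3]
tcp_rot: [180.0, 0.0, 100.0]
ft_force: [-1.4, 0.3, 5.9]
finger_gap: 29.3
grip_force: 29.7
```

>>> {"api": "send_rows", "payload": {"steps": [[[0,0,0.3],[0,0,0]],[[0,0,0.9],[0,0,0]],[[0,0,1.6],[0,0,0]],[[0.3,-0.1,2.3],[0,0,0]],[[0.9,-0.3,3],[0,0,0]],[[2,-0.6,3.3],[0,0,0]],[[3.2,-1,3.3],[0,0,0]],[[4.5,-1.4,3.3],[0,0,0]],[[5.7,-1.8,3.3],[0,0,0]],[[6.5,-2.02,3.3],[0,0,0]]]}}

```text
time: 19.77
tool_pos: [650.8, -159.0, 110.9]
tcp_rot: [-180.0, -0.0, 100.0]
ft_force: [-0.0, -0.4, 0.3]
finger_gap: 28.9
grip_force: 29.8
```

>>> {"api": "send_rows", "payload": {"steps": [[[0.31,-0.1,0],[0,0,0]],[[0.31,-0.1,0],[0,0,0]],[[0.31,-0.1,-0.6],[0,0,0]],[[0.31,-0.1,-1.4],[0,0,0]],[[0.31,-0.1,-2.1],[0,0,0]],[[0.31,-0.1,-2.6],[0,0,0]],[[0.31,-0.1,-2.85],[0,0,0]],[[0.31,-0.1,-2.98],[0,0,0]],[[0.31,-0.1,-3.02],[0,0,0]],[[0.31,-0.1,-3.02],[0,0,0]]]}}

```text
time: 21.02
tool_pos: [659.4, -161.6, 21.1]
tcp_rot: [179.9, 0.0, 100.0]
ft_force: [-0.2, -0.3, -0.4]
finger_gap: 29.3
grip_force: 29.8
```

>>> {"api": "send_rows", "payload": {"steps": [[[0,0,0],[0,0,0]],[[0,0,0],[0,0,0]],[[0,0,0],[0,0,0]],[[0,0,0],[0,0,0]],[[0,0,0],[0,0,0]],[[0,0,0],[0,0,0]],[[0,0,0],[0,0,0]]], "fingers": 0}}

```text
time: 21.9
tool_pos: [658.9, -161.5, 20.4]
tcp_rot: [-180.0, -0.0, 100.0]
ft_force: [0.1, -0.4, 0.4]
finger_gap: 85.0
grip_force: 0.0
```

>>> {"api": "send_rows", "payload": {"steps": [[[0,0,1],[0,0,0]],[[0,0,2.2],[0,0,0]],[[0,0,3.4],[0,0,0]],[[-0.8,-0.5,4.5],[0,0,0]],[[-2.2,-1.35,4.5],[0,0,0]],[[-3.6,-2.2,4.5],[0,0,0]],[[-5,-3,4.5],[0,0,0]],[[-5.6,-3.4,4.5],[0,0,0]],[[-5.73,-3.47,4.5],[0,0,0]],[[-5.73,-3.47,4.5],[0,0,0]]]}}

```text
time: 23.15
tool_pos: [487.7, -265.3, 155.6]
tcp_rot: [180.0, 0.0, 100.0]
ft_force: [0.7, 0.1, 0.1]
finger_gap: 85.7
grip_force: 0.0
```

>>> {"api": "send_rows", "payload": {"steps": [[[0,0,-1],[0,0,0]],[[0,0,-2],[0,0,0]],[[0,0,-2.9],[0,0,0]],[[0,0,-3.5],[0,0,0]],[[0,0,-3.9],[0,0,0]],[[0,0,-4.1],[0,0,0]],[[0,0,-4.1],[0,0,0]]]}}

```text
time: 24.02
tool_pos: [487.2, -265.7, 32.6]
tcp_rot: [180.0, 0.0, 100.0]
ft_force: [-0.2, -0.5, 0.8]
finger_gap: 85.7
grip_force: 0.0
```

>>> {"api": "send_rows", "payload": {"steps": [[[0,0,0],[0,0,0]],[[0,0,0],[0,0,0]],[[0,0,0],[0,0,0]],[[0,0,0],[0,0,0]],[[0,0,0],[0,0,0]],[[0,0,0],[0,0,0]],[[0,0,0],[0,0,0]],[[0,0,0],[0,0,0]]], "fingers": 1, "squeeze": 30}}

```text
time: 25.02
tool_pos: [487.4, -266.1, 33.4]
tcp_rot: [180.0, 0.1, 100.0]
ft_force: [-2.3, 0.6, 5.4]
finger_gap: 53.3
grip_force: 29.2
```

>>> {"api": "send_rows", "payload": {"steps": [[[0,0,0.3],[0,0,0]],[[0,0,0.9],[0,0,0]],[[0,0,1.6],[0,0,0]],[[0,0.2,2.4],[0,0,0]],[[0,0.8,3.1],[0,0,0]],[[0,1.7,3.3],[0,0,0]],[[0.2,2.8,3.3],[0,0,0]],[[0.4,4,3.3],[0,0,0]],[[0.6,5.2,3.3],[0,0,0]],[[0.8,6.4,3.3],[0,0,0]]]}}

```text
time: 26.28
tool_pos: [511.4, -72.5, 132.8]
tcp_rot: [179.9, 0.0, 100.0]
ft_force: [-0.3, -0.2, -2.2]
finger_gap: 53.4
grip_force: 29.9
```

>>> {"api": "send_rows", "payload": {"steps": [[[0.4,1.2,0],[0,0,0]],[[0.9,2.3,0],[0,0,0]],[[1.5,3.4,0],[0,0,0]],[[2.2,4.4,0],[0,0,0]],[[2.8,5.0,0],[0,0,0]],[[3.2,5.3,0],[0,0,0]],[[3.45,5.44,0],[0,0,0]],[[3.45,5.44,0],[0,0,0]],[[3.45,5.44,0],[0,0,0]]]}}

```text
time: 27.4
tool_pos: [614.1, 89.1, 131.5]
tcp_rot: [-180.0, 0.0, 100.0]
ft_force: [0.2, 0.1, -1.9]
finger_gap: 53.1
grip_force: 30.1
```

>>> {"api": "send_rows", "payload": {"steps": [[[0,0,-0.4],[0,0,0]],[[0,0,-1],[0,0,0]],[[0,0,-1.7],[0,0,0]],[[0,0,-2.3],[0,0,0]],[[0,0,-2.65],[0,0,0]],[[0,0,-2.85],[0,0,0]],[[0,0,-2.96],[0,0,0]],[[0,0,-3.0],[0,0,0]],[[0,0,-3.02],[0,0,0]],[[0,0,-3.02],[0,0,0]]]}}

```text
time: 28.65
tool_pos: [614.9, 89.6, 41.4]
tcp_rot: [179.9, 0.0, 100.0]
ft_force: [-0.5, 0.5, 0.7]
finger_gap: 53.4
grip_force: 30.1
```

>>> {"api": "send_rows", "payload": {"steps": [[[0,0,0],[0,0,0]],[[0,0,0],[0,0,0]],[[0,0,0],[0,0,0]],[[0,0,0],[0,0,0]],[[0,0,0],[0,0,0]],[[0,0,0],[0,0,0]],[[0,0,0],[0,0,0]]], "fingers": 0}}

```text
time: 29.52
tool_pos: [614.5, 89.6, 40.8]
tcp_rot: [-180.0, 0.0, 100.0]
ft_force: [1.0, 0.4, 0.4]
finger_gap: 85.5
grip_force: 0.0
```

>>> {"api": "send_rows", "payload": {"steps": [[[0,0,0.8],[0,0,0]],[[0,0,1.8],[0,0,0]],[[0,0,3],[0,0,0]],[[0,0,4.2],[0,0,0]],[[-1.5,0,4.5],[0,0,0]],[[-3,0,4.5],[0,0,0]],[[-4.5,0,4.5],[0,0,0]],[[-6,0,4.5],[0,0,0]],[[-6,0,4.5],[0,0,0]]]}}

```text
time: 30.65
tool_pos: [431.8, 89.7, 175.2]
tcp_rot: [-179.9, -0.0, 100.1]
ft_force: [1.0, 0.2, 0.3]
finger_gap: 85.7
grip_force: 0.0
```

```bash
python3 - <<'E'
from m import *
t=dict(xl=(614.6,89.6),l=(629.4,5.9),m=(644.2,-77.8),s=(659,-161.5))
for k in t: print(t[k]); check(k,t[k],8)
s=snapshot("top"); cv2.imwrite("pics/top9.png",s["img"][:,:,::-1])
s=snapshot("side"); cv2.imwrite("pics/side9.png",s["img"][:,:,::-1])
E
```

```text
(614.6, 89.6)
side xl [304.1 194.7] [304.15217391 194.09782609] 92 [614.8  91.5  97. ]
top xl [269.7 179.8] [269.65957447 179.83510638] 188 [614.5  89.6  97. ]
(629.4, 5.9)
side l [312.6 225.2] [312.87323944 224.92957746] 71 [630.1   6.6  84. ]
top l [305.3 175.2] [305.82608696 174.96376812] 138 [630.1   4.6  84. ]
(644.2, -77.8)
side m [321.8 258.3] [322.13207547 258.09433962] 53 [645.  -77.2  71. ]
top m [339.9 170.8] [340.41111111 170.67777778] 90 [644.6 -79.1  71. ]
(659, -161.5)
side s [331.8 294.6] [332.08571429 294.31428571] 35 [ 659.5 -160.9   58. ]
top s [373.4 166.6] [373.59677419 166.14516129] 62 [ 660.2 -162.1   58. ]
```

View pics/side9.png

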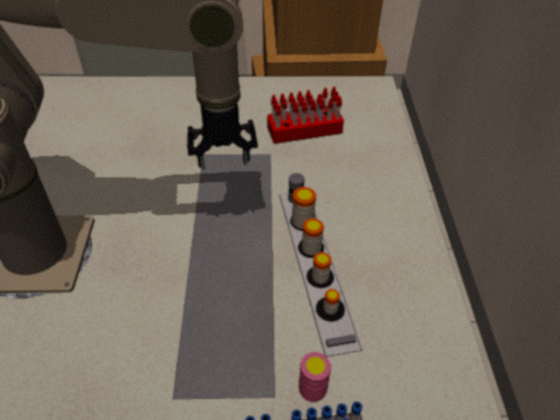

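The side view shows all four pots upright on their pads, at (304,195), (313,228), (322,260) and (332,295), in descending size away from the reader at (296,187). They are within about 1 mm of centre, the red rack and pink pot haven't moved, and the gripper is open and clear. I'm handing in the job.

```bash
python3 -c "
from bench import order
print(order.hand_in())"
```

```text
the job is handed in; nothing more can be done
None
```

The job is handed in: XL, L, M and S stand upright on pads a to d, XL next to the reader and each about 1 mm from centre or better by camera, with the red rack left alone and the gripper open and clear at 31 s of 96 s.

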